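# Fetch the thick drive from the bench carousel and plug it into the dock

### The job

Turn the drive carousel until the bay with the thick drive faces the opening in the wire guard, then take that drive out from under the top tray, keeping it upright. Stand it on its long edge between the rails of the dock, plain end towards you and connector end towards the black connector block, and slide it fully home so that the block is pushed right back, without ramming it; let go and leave it standing there. Leave the other drives in their bays and do not disturb the charger, the screwdriver or the cup.

Things in the scene. Friction and masses are not known exactly. Their poses are not given: they have to be found in the camera images.
- stand: Fixed grey round foot of the carousel (384 mm across, 12 mm thick), origin at the bench surface on the carousel's vertical axis. A steel wire guard rail (7 mm wire) runs round it at radius 184 mm, 140 mm above the bench, on four posts; it is open for 50 degrees either side of the stand's own -x axis. That opening looks towards the robot's side of the bench, up to 50 degrees off the line to its base.
- knob_bar (a point): Centre of the black bar knob on top of the carousel, on its vertical axis, 201 mm above the bench. The bar, 60 long, 14 wide, 30 mm high, lies along this point's x axis and turns the whole carousel (about 0.12 N m, either way, more than a full turn; stays where left). -x points to the thick drive's bay: that bay faces the opening when this x axis is parallel, same sense, to the stand's x axis.
- top_tray (a point): Centre of the upper face of the carousel's top tray, 14 mm below the knob bar: a grey disc of radius 115 mm, 172 mm above the bench (underside 164 mm), with a rim 10 mm high. It turns with the carousel and overhangs the inner part of every drive, so that only the outer 40 mm show from above.
- bay_thick (a point): Middle of the floor of the thick drive's bay, 26 mm above the bench, 105 mm from the carousel's axis, turning with the carousel (axes as knob_bar). A bay is a radial slot with 20 mm high side walls 3 mm thick, a 20 mm back wall and a 5 mm lip at its outer end; the drive has 1.5 mm of play on each side and may lean by up to 10 degrees. The carousel has five bays 72 degrees apart; one is empty.
- bay_slim_a (a point): Middle of the floor of the bay of the first slim drive, 105 mm from the axis, 72 degrees round (counter-clockwise from above) from the thick drive's bay.
- bay_short (a point): The same for the short drive's bay, 144 degrees round.
- bay_slim_b (a point): The same for the second slim drive's bay, 216 degrees round.
- thick_drive_center (a point): Centre of the thick drive: a metal box 100 long (x), 15 thick (y), 70 mm high (z), about 0.18 kg, on its long edge in its bay; -x end outwards, +x end (dark connector strip) to the axis. The only drive both 15 mm thick and 70 mm high. Grip its broad faces near the outer end, tool leaning back outwards clear of the tray's edge; lift about 10 mm over the lip, then draw it outwards.
- slim_a_center (a point): Centre of a slim drive, 100 x 7 x 70 mm, standing in its bay. Stays there.
- slim_b_center (a point): Centre of the other slim drive, 100 x 7 x 70 mm, standing in its bay. Stays there.
- short_drive_center (a point): Centre of the short, low drive, 80 x 12 x 40 mm, standing in its bay. Stays there.
- dock_channel (a point): Fixed dock, a grey plate 220 x 90 x 14 mm; this point is at the middle of its top, 14 mm above the bench. x runs along the channel to the connector block (away from the robot), z up. Two aluminium rails 18 mm high (x from -65 to +55 mm) leave a channel 23 mm wide, centred on y = 0, open above and at the -x end. With the drive home its centre is at x = +17 mm, z = +35 mm.
- connector_face (a point): Centre of the near face of the black connector block at the channel's far end (36 mm wide, its top 31 mm above the channel floor). Turned like dock_channel; at the start the face is at x = +55 mm of dock_channel.
- connector (a joint): How far the connector block has been pushed along +x, 0 at the start, 0.012 m fully back against its hard stop. It slides stiffly (about 6 N) and stays where it is left; at the stop the force rises sharply. Home means at least 10 mm.
- screwdriver_mid (a point): Screwdriver with a red handle lying on the bench in front of the carousel, under 35 mm high, bystander.
- charger_mid (a point): Black laptop charger brick, 105 x 46 x 30 mm, lying on the bench, bystander.
- cup_mid (a point): Small clear screw cup, 64 mm across and 40 mm high, bystander.
There are look-alikes about, which are no part of the job. What is shaped like the part that bears slim_b_center but brown is not meant.

How it is judged:
On the way, in this order (a step that is already met when the one before it is completed fails the run):
1. the thick drive's bay faces the guard's opening (within about 9 degrees) and stays so, with the drive still in it (x of bay_thick in the frame of stand below -0.09 m and y of bay_thick in the frame of stand between -0.017 and 0.017 m and horizontal distance between bay_thick and thick_drive_center below 0.015 m), for 0.4 s.
2. the thick drive is drawn out of the carousel, clear of the tray (horizontal distance between thick_drive_center and stand above 0.2 m), for 0.1 s.
At the end, for the whole second after the job is handed in: The thick drive stands upright (within 7 degrees) and still on the dock floor between the rails (6 mm sideways, 4 mm in height), within 6 mm of home, with the connector block pushed back at least 9.5 of its 12 mm; the other three drives stand in their bays (within 25 mm) (value of joint connector above 0.0095 m and x of thick_drive_center in the frame of dock_channel above 0.011 m and y of thick_drive_center in the frame of dock_channel between -0.006 and 0.006 m and z of thick_drive_center in the frame of dock_channel between 0.031 and 0.039 m and x of connector_face in the frame of thick_drive above 0.03 m and angle between thick_drive's own z axis and vertical below 0.12 rad and linear speed of thick_drive below 0.03 m/s and horizontal distance between bay_slim_a and slim_a_center below 0.025 m and horizontal distance between bay_slim_b and slim_b_center below 0.025 m and horizontal distance between bay_short and short_drive_center below 0.025 m); the robot touches nothing.
It fails at once if the drive is rammed into the dock or its connector (a blow of over 150 N) (contact force between thick_drive and dock above 150 N or contact force between thick_drive and connector above 150 N).
It fails at once if the thick drive tips over by more than 45 degrees (angle between thick_drive's own z axis and vertical above 0.785 rad).
It fails at once if another drive is knocked out of its bay (over 40 mm) (distance between bay_slim_a and slim_a_center above 0.075 m or distance between bay_slim_b and slim_b_center above 0.075 m or distance between bay_short and short_drive_center above 0.06 m).
It fails at once if the charger, the screwdriver or the cup is moved by more than 30 mm (distance of any of charger_mid, screwdriver_mid, cup_mid from where it was at the start of the episode above 0.03 m).
It also fails if it takes over 67 s, if anything falls off the work surface, if the arm or the gripper's body presses on something with over 40 N, if the wrist force passes 120 N, or if a joint passes its speed limit or range.

### The arm

A 7-joint arm with a two-finger parallel gripper is mounted at the origin on the work surface. World frame = base frame: x ahead of the robot, y to its left, z up, the work surface at z = 0. Lengths are in m, angles in rad, forces in N, time in s.
With the tool pointing down it reaches from about 0.4 to 0.875 m from the base axis. Payload 19.3 kg.
Tool frame: the origin (TCP) lies at the very end of the fingers, on their centre line; the grasp point (between the pads) lies 19 mm behind it; z points along the fingers, y is the direction in which the jaws open and shut (so a half turn about z gives the same grasp; the last joint's range is limited). The gripper opens to 85 mm and grips with 20 to 120 N. Pads are 22 mm wide; open, the fingers measure 114 mm over their backs; the gripper's body (76 mm by 85 mm) begins 54 mm behind the grasp point. The pads swing forward as they close: fully open they stand 13 mm farther back than shut.
Start: joints at [-1.204, 0.521, -0.036, 1.599, 0.021, 1.021, -0.113], TCP at [0.264, 0.566, 0.231] pointing down, gripper open.
Joint ranges: [-2.91, 2.91], [-0.3, 2.13], [-1.5, 1.42], [0.17, 2.43], [-1.26, 4.41], [0.16, 1.93], [-2.52, 2.52]. Speed limits (rad/s): [1.89, 1.89, 2.39, 2.39, 3.01, 3.01, 3.01].

### API

Orientations are given as [roll, pitch, yaw] about the fixed x, y, z axes, in that order (R = Rz(yaw) Ry(pitch) Rx(roll)).
In Python, from workcell import bot, vision, job_done gives the robot as it stands.
- The arm moves only by the tool arm_command, never from a script. Its arguments are lists of equal length, an entry for each row: "gripper": the finger opening in cm, from 0 to 8.54; "slide": the shift along the tool's x, y, z in cm, a list of three; "turn": the turn, a rotation vector about the tool's x, y, z in degrees, a list of three. A call has 1 to 5 rows; each row is the pose to reach, as a shift and turn from the pose commanded when the call began, along the tool's axes at that moment; what a row does not reach only later rows make up. A row lasts 1/8 s, in which the tool goes at most 62.5 mm and 10.7 degrees, less where a joint would pass 70% of its speed; a pose out of reach is approached as far as the arm can. A call with a gripper value outside its range is refused whole. The fingers move at their own pace and stop on an object; "force" is the grip in N (left out, the last holds). Time passes only in rows, so rows that repeat a pose let the fingers close. It gives the time, the measured TCP pose, the force and the opening at its end, in the units of the state.
- bot.observe(): the state, without advancing time (a new reading comes with each control period).
- vision.grab_frame(name): name is "side" or "top" or "wrist"; returns the picture (384x512x3 uint8, blue, green, red); there is no depth.
- vision.camera_model(name): a dict with "mtx" (3x3 intrinsics, pixels), "T" (4x4, takes a point from camera to world coordinates). Camera axes: x right, y down, z forward; pixel columns grow to the right and rows downward; lengths in m; the calibration is good to about 2 mm. A picture is of the moment at which its call begins: read the wrist's pose just before it. camera_model takes no time and is no camera call; for the wrist camera it gives the pose at the moment of the call.
- job_done(): hands the job in, once; it reports no verdict.
The state is a dict: "clock": time; "qpos": joint angles; "qd": joint speeds; "joint_efforts": joint torques, N m; "position": TCP position; "tool_rot": TCP orientation; "force": force on the tool from outside, world axes, zero at the start; "moment": the same for the moment, N m; "grip_width": finger opening in m.
Only numpy, scipy, OpenCV 4.12 (cv2) and the standard library are available. Lean on these libraries where they do the work, as an engineer would, in place of code of your own. Each camera call takes 0.05 s, during which the arm holds its last target. There are 200 camera calls.

## Working session

There is one attempt and no reset: what is moved stays moved. The work goes in short steps, Python scripts to look and compute and a tool call to move; the robot and the scene stay as the last step left them, time stands still between calls to the robot, and variables do not carry over. Pictures are saved under pics/ and viewed, about 8 in all and at most 12, crops included, and the job is handed in when it is done.

Besides the shell and the picture viewer there is one more tool, called after "Call:" as name(argument=value, ...) on one line, values as JSON. arm_command: Moves the arm, as the interface text tells. Its arguments: {"type":"object","properties":{"gripper":{"type":"array","items":{"type":"number"}},"slide":{"type":"array","items":{"type":"array","items":{"type":"number"}}},"turn":{"type":"array","items":{"type":"array","items":{"type":"number"}}},"force":{"type":"number"}},"required":["gripper","slide","turn"]}

```bash
ls; mkdir -p pics; cat > h.py <<'E'
import numpy as np, cv2
from workcell import bot, vision, job_done
from scipy.spatial.transform import Rotation as R
def ray(name,u,v,z,M=None):
    m=M or vision.camera_model(name); K=np.array(m["mtx"]);T=np.array(m["T"])
    d=T[:3,:3]@np.linalg.inv(K)@np.array([u,v,1.]);o=T[:3,3]
    return o+d*(z-o[2])/d[2]
def proj(name,p,M=None):
    m=M or vision.camera_model(name); K=np.array(m["mtx"]);T=np.linalg.inv(np.array(m["T"]))
    q=K@(T[:3,:3]@np.array(p)+T[:3,3]); return q[:2]/q[2]
def snap(name,fn):
    im=vision.grab_frame(name); cv2.imwrite("pics/"+fn,im); return im
E
python3 - <<'E'
from h import *
s=bot.observe()
for k in s: print(k,np.round(s[k],3))
ims=[snap(n,n+"0.png") for n in("top","side")]
for n in("top","side","wrist"):
    m=vision.camera_model(n);print(n,np.round(m["mtx"],1).tolist(),np.round(m["T"],3).tolist())
E
```

```text
pics
clock 0.0
qpos [-1.204  0.522 -0.036  1.6    0.021  1.021 -0.113]
qd [ 0.001 -0.     0.001 -0.001 -0.001  0.003 -0.   ]
joint_efforts [ 1.0000e-03 -9.2710e+01  1.9810e+00 -3.6994e+01  1.8000e-02  8.0000e-03
 -0.0000e+00]
position [0.264 0.566 0.231]
tool_rot [-3.14   0.     2.705]
force [-0.41  -0.117  0.559]
moment [-0.004 -0.001 -0.015]
grip_width 0.085
top [[367.1, 0.0, 254.5], [0.0, 367.1, 195.9], [0.0, 0.0, 1.0]] [[0.013, -0.998, 0.058, 0.431], [-1.0, -0.013, 0.003, -0.082], [-0.003, -0.058, -0.998, 1.261], [0.0, 0.0, 0.0, 1.0]]
side [[415.3, 0.0, 255.1], [0.0, 415.3, 182.7], [0.0, 0.0, 1.0]] [[0.859, -0.24, 0.452, -0.041], [-0.512, -0.429, 0.744, -0.987], [0.015, -0.871, -0.492, 0.747], [0.0, 0.0, 0.0, 1.0]]
wrist [[266.6, 0.0, 255.8], [0.0, 266.6, 189.8], [0.0, 0.0, 1.0]] [[0.422, 0.859, 0.288, 0.19], [0.906, -0.4, -0.135, 0.601], [-0.0, 0.318, -0.948, 0.373], [0.0, 0.0, 0.0, 1.0]]
```

```bash
python3 -c "
import cv2
a=cv2.imread('pics/top0.png');cv2.imwrite('pics/top0b.png',cv2.resize(a,(800,600),interpolation=cv2.INTER_CUBIC))"
```

```text
(no output)
```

View pics/top0b.png

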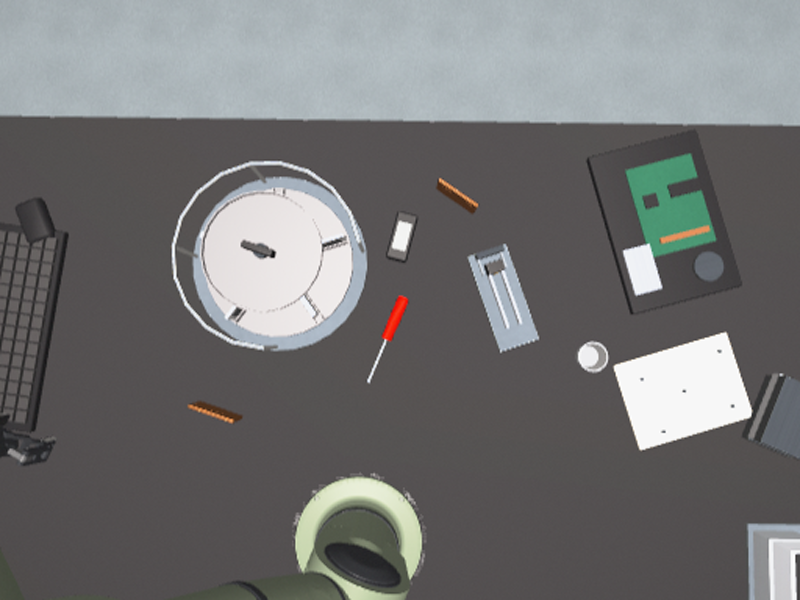

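View pics/side0.png

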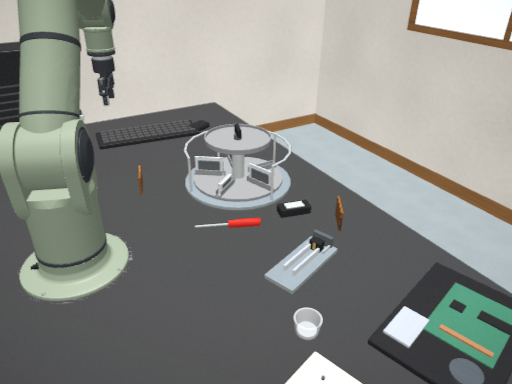

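Top view (800x600): carousel near (270,255) with the guard open to the lower right, knob (258,250), dock at (503,298) with its block at (495,268), charger (402,237), screwdriver (390,335), cup (592,357). The brown slim look-alikes are at (215,411) and (457,195). Next I'll enlarge the carousel.

```bash
python3 - <<'E'
import cv2
a=cv2.imread('pics/top0.png')
c=cv2.resize(a[95:235,105:245],(600,600),interpolation=cv2.INTER_CUBIC)
d=cv2.resize(a[150:230,285:355],None,fx=200/70,fy=200/70,interpolation=cv2.INTER_CUBIC)
import numpy as np
o=np.zeros((600,800,3),np.uint8);o[:,:600]=c;o[:d.shape[0],600:]=d[:,:200]
s=cv2.imread('pics/side0.png')[115:210,180:300]; s=cv2.resize(s,(200,158));o[300:458,600:]=s
cv2.imwrite('pics/c1.png',o)
from h import *
m=vision.camera_model("top")
# foot: bluish grey
hsv=cv2.cvtColor(a,cv2.COLOR_BGR2HSV)
for p in [(125,165),(230,175),(307,190),(315,220)]: print(p,hsv[p[1],p[0]],a[p[1],p[0]])
E
```

```text
(125, 165) [105  27 171] [171 162 153]
(230, 175) [104  33 191] [191 179 166]
(307, 190) [30  3 83] [82 83 83]
(315, 220) [173  12  87] [84 83 87]
```

View pics/c1.png

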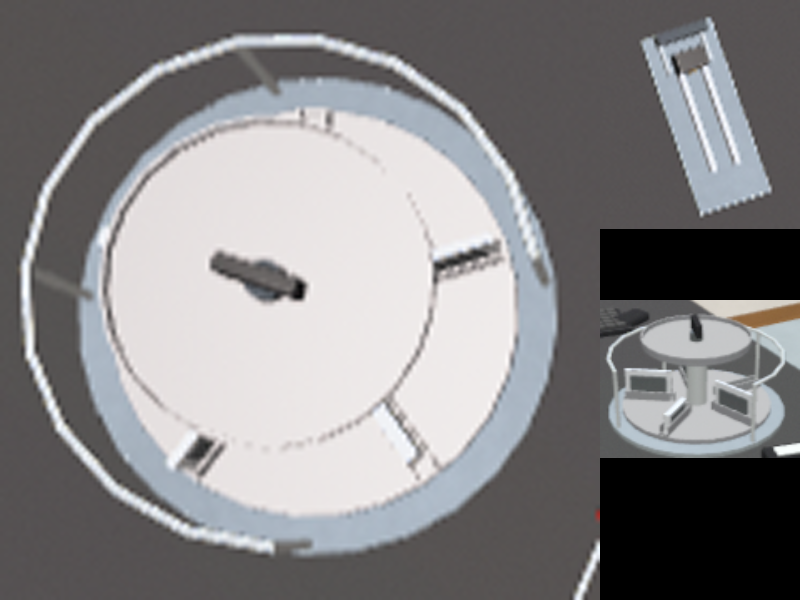

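Crop: knob bar runs from (215,262) to (303,290). Bays show at (468,258), (410,440), (200,450) and (315,118), and one is hidden on the left. Guard ends are at (543,280) and (275,545). The next script computes angles in world axes.

```bash
python3 - <<'E'
from h import *
a=cv2.imread('pics/top0.png');m=vision.camera_model("top")
hsv=cv2.cvtColor(a,cv2.COLOR_BGR2HSV)
blue=((abs(hsv[...,0].astype(int)-104)<8)&(hsv[...,1]>18)&(hsv[...,2]>120)).astype(np.uint8)
f=blue.copy();f[:,:105]=0;f[:,245:]=0;f[:95]=0;f[235:]=0
pts=cv2.findNonZero(f);hull=cv2.convexHull(pts)
# foot circle: unproject blue hull pts, fit
n,l,st,ce=cv2.connectedComponentsWithStats(f); i=1+np.argmax(st[1:,4]);
h=cv2.convexHull(cv2.findNonZero((l==i).astype(np.uint8)))[:,0]
P=np.array([ray("top",u,v,.012,m)[:2] for u,v in h])
A=np.c_[2*P,np.ones(len(P))];x=np.linalg.lstsq(A,(P**2).sum(1),rcond=None)[0]
c=x[:2];print("foot",c.round(4),"r",np.sqrt(x[2]+c@c), "resid",(np.hypot(*(P-c).T)-.192).round(3))
px=lambda u,v:(105+u/4.286-.4,95+v/4.286-.4)
ang=lambda p,q:np.degrees(np.arctan2(*(p-q)[[1,0]]))
for nm,u,v,z in [("gA",543,280,.14),("gB",300,545,.14),("gB2",275,547,.14),("knob+",303,290,.215),("knob-",215,262,.215),("knobc",259,276,.216),
 ("bayR",468,258,.04),("bayLR",410,440,.04),("bayLL",200,450,.04),("bayT",315,118,.04)]:
    p=ray("top",*px(u,v),z,m)[:2];print(nm,p.round(3),"r",np.hypot(*(p-c)).round(3),"ang",ang(p,c).round(1))
k=ray("top",*px(303,290),.216,m)[:2]-ray("top",*px(215,262),.216,m)[:2];print("knob len",np.hypot(*k),ang(k,0*k))
g=blue.copy();g[:,:290]=0;g[:,350:]=0;g[:150]=0;g[228:]=0
n,l,st,ce=cv2.connectedComponentsWithStats(g);i=1+np.argmax(st[1:,4])
hh=cv2.convexHull(cv2.findNonZero((l==i).astype(np.uint8)))
box=cv2.boxPoints(cv2.minAreaRect(hh));W=np.array([ray("top",u,v,.014,m)[:2] for u,v in box]);print("dock px",box.round(1).tolist());print("dock",W.round(4).tolist(),"mid",W.mean(0).round(4))
for i in range(4): d=W[(i+1)%4]-W[i];print(np.hypot(*d).round(4),ang(d,0*d).round(1))
E
```

```text
foot [0.597  0.1835] r 0.1909791588749427 resid [-0.001 -0.002 -0.002 -0.001 -0.001 -0.001 -0.001 -0.001 -0.001 -0.001
 -0.001 -0.     0.002 -0.001 -0.002 -0.002 -0.001 -0.002 -0.002 -0.001
 -0.001 -0.001 -0.001 -0.001 -0.001 -0.002 -0.001 -0.001 -0.001 -0.
 -0.    -0.001 -0.002 -0.002 -0.001  0.    -0.    -0.    -0.    -0.
  0.    -0.001 -0.004 -0.002 -0.002 -0.001 -0.   ]
gA [ 0.607 -0.005] r 0.189 ang -87.0
gB [0.415 0.164] r 0.183 ang -174.0
gB2 [0.413 0.182] r 0.184 ang -179.6
knob+ [0.586 0.15 ] r 0.035 ang -107.7
knob- [0.605 0.21 ] r 0.027 ang 73.9
knobc [0.595 0.18 ] r 0.004 ang -113.9
bayR [0.639 0.06 ] r 0.13 ang -71.1
bayLR [0.496 0.103] r 0.129 ang -141.4
bayLL [0.486 0.266] r 0.138 ang 143.4
bayT [0.749 0.183] r 0.152 ang -0.2
knob len 0.062175920646627456 -106.9820432155607
dock px [[299.0, 164.0], [323.29998779296875, 155.60000610351562], [344.3999938964844, 216.5], [320.0, 224.89999389648438]]
dock [[0.6155, -0.2283], [0.6455, -0.3114], [0.4381, -0.3831], [0.4086, -0.3007]] mid [ 0.5269 -0.3059]
0.0884 -70.1
0.2195 -160.9
0.0875 109.7
0.2192 19.3
```

Bays found at about -71, -143, 145 and 1 deg, with a fifth hidden at 73 deg. The bar axis is 73/-107 deg, and only 73 coincides with a bay, so the thick bay is the hidden one at 73 deg. The bay at 1 deg looks empty, as it should be. The guard opening centre is at about -131 deg, so I turn the knob by about +156 deg. First I'll write a planner that turns world targets into per-call numbers.

```bash
cat >> h.py <<'E'
from scipy.spatial.transform import Slerp
def vert(yaw,tilt=0):
    """tool down, x/y as yaw; tilt leans the tool back so that z points down and towards heading yaw (deg)"""
    return R.from_euler('z',yaw,degrees=True)*R.from_euler('y',-tilt,degrees=True)*R.from_euler('x',180,degrees=True)
def pose():
    s=bot.observe(); return np.array(s["position"]),R.from_euler('xyz',s["tool_rot"]),s
def plan(way,n,start=None):
    """way: list of (pos,Rot) ; n: calls per leg. prints slide(cm) turn(deg) per call, in frame at call start"""
    p,r,s=pose()
    if start: p,r=start
    for (P,Q),k in zip(way,n):
        P=np.array(P);sl=Slerp([0,1],R.concatenate([r,Q]));p0=p.copy();r0=r
        for i in range(1,k+1):
            pn=p0+(P-p0)*i/k;rn=sl(i/k)
            print("slide",(r.inv().apply(pn-p)*100).round(1).tolist(),"turn",np.degrees((r.inv()*rn).as_rotvec()).round(1).tolist())
            p,r=pn,rn
        print("-- at",P.round(3))
def show():
    p,r,s=pose();print("t",round(float(s["clock"]),2),"p",p.round(4),"eul",np.degrees(s["tool_rot"]).round(1),"q",np.round(s["qpos"],2),"F",np.round(s["force"],1),"M",np.round(s["moment"],2),"w",round(float(s["grip_width"]),4))
E
python3 - <<'E'
from h import *
m=vision.camera_model("top")
px=lambda u,v:(105+u/4.286-.4,95+v/4.286-.4)
for u,v in [(540,262),(536,255),(268,547)]:
    p=ray("top",*px(u,v),.14,m)[:2]-[.597,.1835];print(np.hypot(*p),np.degrees(np.arctan2(p[1],p[0])))
show()
plan([((.45,.36,.30),vert(115)),((.596,.182,.30),vert(73))],[1,1])
E
```

```text
0.18788527480491182 -83.01299054536355
0.18563888440745008 -81.35944119164502
0.18382543943775687 178.89300276746755
t 0.1 p [0.2643 0.566  0.2308] eul [-179.9    0.   155. ] q [-1.2   0.52 -0.04  1.6   0.02  1.02 -0.11] F [-0.1  0.2 -0.4] M [-0.    0.01 -0.02] w 0.0852
slide [-25.5, -10.8, -6.9] turn [-0.1, 0.0, 40.0]
-- at [0.45 0.36 0.3 ]
slide [-22.3, 5.7, 0.0] turn [0.0, -0.0, 42.0]
-- at [0.596 0.182 0.3  ]
```

Call:
arm_command(gripper=[8.5, 8.5, 8.5, 8.5, 8.5], slide=[[-5, -2, -1.5], [-10, -4, -3], [-15.5, -6.5, -4.5], [-20.5, -8.6, -6], [-25.5, -10.8, -6.9]], turn=[[0, 0, 8], [0, 0, 16], [0, 0, 24], [0, 0, 32], [0, 0, 40]])

```text
clock: 0.72
position: [0.4508, 0.3591, 0.3009]
tool_rot: [3.141, -0.0, 2.002]
force: [0.0, 0.3, 0.4]
grip_width: 0.0848
```

Call:
arm_command(gripper=[8.5, 8.5, 8.5, 8.5, 8.5], slide=[[-5.5, 1.5, 0], [-11, 3, 0], [-16.5, 4.5, 0], [-22.3, 5.7, 0], [-22.3, 5.7, 0]], turn=[[0, 0, 10], [0, 0, 20], [0, 0, 30], [0, 0, 40], [0, 0, 42]])

```text
clock: 1.35
position: [0.5975, 0.1777, 0.2999]
tool_rot: [3.141, 0.002, 1.264]
force: [-0.2, 0.5, -0.1]
grip_width: 0.0851
```

```bash
python3 - <<'E'
from h import *
show(); snap("wrist","w1.png"); m=vision.camera_model("wrist"); print(proj("wrist",(.597,.1835,.216),m),proj("wrist",(.596,.182,.186),m))
plan([((.596,.182,.30),vert(73)),((.596,.182,.19),vert(73))],[1,1])
E
```

```text
t 1.35 p [0.5975 0.1777 0.2999] eul [1.799e+02 1.000e-01 7.240e+01] q [-0.66  0.49  0.41  1.54 -0.2   1.16 -0.52] F [-0.2  0.5 -0.1] M [-0.01  0.04 -0.02] w 0.0851
[255.99138114 193.29366063] [255.48597766 185.02624154]
slide [0.1, -0.1, -0.0] turn [-0.0, 0.1, -0.4]
-- at [0.596 0.182 0.3  ]
slide [-0.0, -0.0, 11.0] turn [-0.0, -0.0, -0.0]
-- at [0.596 0.182 0.19 ]
```

View pics/w1.png

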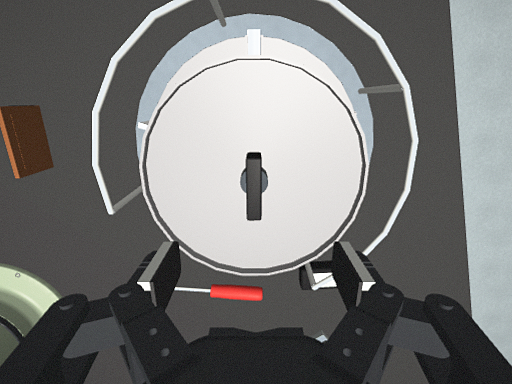

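The wrist view shows the bar at (254,186), aligned with the image's vertical, and the thick bay straight "up" at (254,42) with a broad white drive top in it. I'll measure the bar's centre and angle.

```bash
python3 - <<'E'
from h import *
im=snap("wrist","w2.png");m=vision.camera_model("wrist");show()
g=cv2.cvtColor(im,cv2.COLOR_BGR2GRAY)[130:235,235:275]
mk=(g<110).astype(np.uint8); n,l,st,ce=cv2.connectedComponentsWithStats(mk);i=1+np.argmax(st[1:,4])
c=cv2.findNonZero((l==i).astype(np.uint8))+np.array([235,130]);print(cv2.boundingRect(c))
rows=sorted(set(c[:,0,1]))
mid=np.array([[np.mean(c[c[:,0,1]==v][:,0,0]),v] for v in rows]);wd=[(c[:,0,1]==v).sum() for v in rows]
print(wd)
ok=[i for i in range(6,len(rows)-4) if wd[i]<17]
P=np.array([ray("wrist",*mid[i],.216,m)[:2] for i in ok]);d=np.polyfit(P[:,1],P[:,0],1);print("ang",np.degrees(np.arctan2(1,d[0])))
print("ends",ray("wrist",*mid[0],.216,m),ray("wrist",*mid[-1],.216,m))
# thick bay: bright top
E
```

```text
t 1.45 p [0.5955 0.1822 0.2998] eul [-180.     0.    72.9] q [-0.66  0.49  0.41  1.54 -0.2   1.16 -0.51] F [-0.3  0.8  0.2] M [ 0.06  0.04 -0.01] w 0.0852
(243, 155, 27, 68)
[np.int64(13), np.int64(14), np.int64(15), np.int64(14), np.int64(15), np.int64(15), np.int64(15), np.int64(15), np.int64(15), np.int64(15), np.int64(15), np.int64(15), np.int64(15), np.int64(15), np.int64(16), np.int64(17), np.int64(19), np.int64(21), np.int64(22), np.int64(22), np.int64(22), np.int64(22), np.int64(21), np.int64(22), np.int64(21), np.int64(22), np.int64(23), np.int64(24), np.int64(21), np.int64(24), np.int64(23), np.int64(24), np.int64(22), np.int64(22), np.int64(22), np.int64(21), np.int64(21), np.int64(20), np.int64(19), np.int64(17), np.int64(15), np.int64(15), np.int64(15), np.int64(15), np.int64(15), np.int64(15), np.int64(15), np.int64(15), np.int64(15), np.int64(15), np.int64(15), np.int64(15), np.int64(15), np.int64(15), np.int64(15), np.int64(15), np.int64(15), np.int64(15), np.int64(15), np.int64(15), np.int64(15), np.int64(15), np.int64(15), np.int64(15), np.int64(15), np.int64(15), np.int64(13), np.int64(13)]
ang 73.0383805647518
ends [0.60640391 0.21854029 0.216     ] [0.58793347 0.15819306 0.216     ]
```

Call:
arm_command(gripper=[8.5, 6, 4, 3, 3], slide=[[0, 0, 4], [0, 0, 8], [0, 0, 11], [0, 0, 11], [0, 0, 11]], turn=[[0, 0, 0], [0, 0, 0], [0, 0, 0], [0, 0, 0], [0, 0, 0]], force=20)

```text
clock: 2.08
position: [0.5959, 0.1832, 0.1916]
tool_rot: [3.141, -0.001, 1.275]
force: [-0.7, 0.5, 0.4]
grip_width: 0.03
```

Call:
arm_command(gripper=[1.0, 1.0, 1.0, 1.0], slide=[[0, 0, 0], [0, 0, 0], [0, 0, 0], [0, 0, 0]], turn=[[0, 0, 0], [0, 0, 0], [0, 0, 0], [0, 0, 0]])

```text
clock: 2.58
position: [0.5971, 0.1827, 0.192]
tool_rot: [3.138, -0.002, 1.274]
force: [5.9, 0.1, 1.5]
grip_width: 0.0137
```

```bash
python3 -c "
from h import *
show()"
```

```text
t 2.58 p [0.5971 0.1827 0.192 ] eul [ 1.798e+02 -1.000e-01  7.300e+01] q [-0.64  0.59  0.37  1.66 -0.25  0.94 -0.47] F [5.9 0.1 1.5] M [-0.04 -1.08 -0.04] w 0.0137
```

Call:
arm_command(gripper=[1.0, 1.0, 1.0, 1.0, 1.0], slide=[[0.1, 0.15, 0], [0.1, 0.15, 0], [0.1, 0.15, 0], [0.1, 0.15, 0], [0.1, 0.15, 0]], turn=[[0, 0, -3], [0, 0, -9], [0, 0, -15], [0, 0, -22], [0, 0, -29]])

```text
clock: 3.2
position: [0.5973, 0.1827, 0.192]
tool_rot: [3.141, -0.0, 1.783]
force: [-6.8, -3.7, 9.8]
grip_width: 0.0137
```

Call:
arm_command(gripper=[1.0, 1.0, 1.0, 1.0, 1.0], slide=[[0, 0, 0], [0, 0, 0], [0, 0, 0], [0, 0, 0], [0, 0, 0]], turn=[[0, 0, -7], [0, 0, -14], [0, 0, -21], [0, 0, -28], [0, 0, -35]])

```text
clock: 3.82
position: [0.5974, 0.1828, 0.192]
tool_rot: [3.141, 0.001, 2.394]
force: [-5.1, -3.2, 9.5]
grip_width: 0.0136
```

```bash
python3 -c "
from h import *
show()"
```

```text
t 3.83 p [0.5974 0.1828 0.192 ] eul [180.    0.  137.2] q [-0.44  0.56  0.07  1.64 -0.05  0.93  0.47] F [-5.1 -3.2  9.5] M [-0.66  1.3  -0.15] w 0.0136
```

Call:
arm_command(gripper=[1.0, 1.0, 1.0, 1.0, 1.0], slide=[[0, 0, 0], [0, 0, 0], [0, 0, 0], [0, 0, 0], [0, 0, 0]], turn=[[0, 0, -8], [0, 0, -16], [0, 0, -24], [0, 0, -32], [0, 0, -39]])

```text
clock: 4.45
position: [0.5975, 0.1829, 0.192]
tool_rot: [3.141, 0.001, 3.075]
force: [-4.8, -1.9, 8.5]
grip_width: 0.0134
```

Call:
arm_command(gripper=[1.0, 1.0, 1.0, 1.0, 1.0], slide=[[0, 0, 0], [0, 0, 0], [0, 0, 0], [0, 0, 0], [0, 0, 0]], turn=[[0, 0, -8], [0, 0, -16], [0, 0, -24], [0, 0, -30], [0, 0, -36]])

```text
clock: 5.08
position: [0.5975, 0.1831, 0.192]
tool_rot: [-3.141, 0.001, -2.58]
force: [-5.0, -1.2, 8.2]
grip_width: 0.0135
```

```bash
python3 -c "
from h import *
show();im=snap('top','top2.png')
a=cv2.resize(im[95:235,105:245],(600,600),interpolation=cv2.INTER_CUBIC);cv2.imwrite('pics/c2.png',a)"
```

```text
t 5.08 p [0.5975 0.1831 0.192 ] eul [-1.800e+02  1.000e-01 -1.478e+02] q [-0.22  0.57 -0.26  1.63  0.17  0.96  1.6 ] F [-5.  -1.2  8.2] M [-0.29  1.22 -0.18] w 0.0135
```

Call:
arm_command(gripper=[1.0, 1.0, 1.0, 1.0, 1.0], slide=[[0, 0, 0], [0, 0, 0], [0, 0, 0], [0, 0, 0], [0, 0, 0]], turn=[[0, 0, -7], [0, 0, -12], [0, 0, -16], [0, 0, -16.3], [0, 0, -16.3]])

```text
clock: 5.75
position: [0.5974, 0.1831, 0.192]
tool_rot: [-3.141, 0.001, -2.299]
force: [-5.2, -1.0, 10.9]
grip_width: 0.0134
```

Call:
arm_command(gripper=[4.0, 5.0, 5.0, 5.0, 6.0], slide=[[0, 0, 0], [0, 0, 0], [0, 0, -4], [0, 0, -8], [0, 0, -12]], turn=[[0, 0, 0], [0, 0, 0], [0, 0, 0], [0, 0, 0], [0, 0, 0]])

```text
clock: 6.38
position: [0.5973, 0.1829, 0.3118]
tool_rot: [-3.141, 0.0, -2.299]
force: [0.5, -0.4, 0.7]
grip_width: 0.0602
```

```bash
python3 - <<'E'
from h import *
show();im=snap('wrist','w3.png');m=vision.camera_model("wrist")
print(proj("wrist",(.597,.183,.216),m))
show()
C=np.array([.597,.183])
for A in(-81.5,178.5): 
    a=np.radians(A);print(proj("wrist",[*(C+.184*np.array([np.cos(a),np.sin(a)])),.14],m))
a=np.radians(-131.5);print(proj("wrist",[*(C+.155*np.array([np.cos(a),np.sin(a)])),.096],m))
# standoff target
rad=np.array([np.cos(a),np.sin(a)])
print(C+rad*.16)
E
```

```text
t 6.38 p [0.5973 0.1829 0.3118] eul [-180.     0.  -131.7] q [-0.16  0.47 -0.34  1.49  0.16  1.21  1.88] F [ 0.5 -0.4  0.7] M [ 0.02 -0.01 -0.03] w 0.0602
[256.25522824 187.5160058 ]
t 6.42 p [0.5987 0.1836 0.3172] eul [-179.8    0.3 -131.7] q [-0.16  0.46 -0.35  1.48  0.16  1.22  1.88] F [ 0.6 -0.1  5.6] M [ 0.01 -0.09 -0.  ] w 0.0599
[126.44032331  62.58482905]
[385.97794878  61.55424582]
[255.96202944  33.01300067]
[0.49098079 0.06316708]
```

View pics/w3.png

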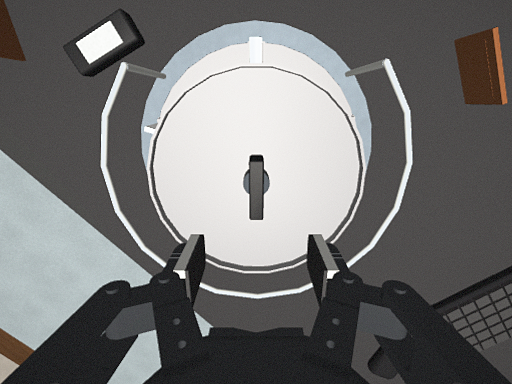

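The wrist view shows the guard ends symmetric at (124,64) and (386,62), and the bay with the broad-topped drive centred at (256,50). So the bay faces the opening. Candidates:
- **Drive at (256,50):** wide top, about 12 px.
- **Slim drive at (150,127).**
- **Brown pieces at the edges:** not meant.

I'll check the top width in an enlarged crop.

```bash
python3 - <<'E'
from h import *
im=cv2.imread('pics/w3.png')
cv2.imwrite('pics/c3.png',cv2.resize(im[20:150,130:300],None,fx=4.4,fy=4.4,interpolation=cv2.INTER_CUBIC))
M=vision.camera_model("wrist") # arm has hardly moved since
for v in(42,46,50,54):
    g=im[v,235:280].astype(int).sum(1)//3;print(v,g.tolist())
for u,v in[(250,50),(263,50),(256,38)]:
    p=ray("wrist",u,v,.096,M)[:2]-[.597,.183];print(np.hypot(*p).round(4),np.degrees(np.arctan2(p[1],p[0])).round(2))
rad=lambda r:np.array([.597,.183])+r*np.array([np.cos(np.radians(-131.5)),np.sin(np.radians(-131.5))])
plan([((.56,.12,.317),vert(180)),((.52,.08,.30),vert(130)),((.49,.06,.25),vert(90)),((*rad(.18),.162),vert(48.5,25))],[1,1,1,1])
E
```

```text
42 [190, 190, 192, 194, 194, 191, 190, 188, 185, 188, 158, 145, 193, 230, 247, 250, 248, 247, 249, 249, 251, 252, 251, 251, 251, 253, 253, 242, 237, 241, 203, 190, 156, 180, 191, 191, 194, 195, 194, 194, 194, 192, 191, 192, 191]
46 [237, 238, 236, 237, 236, 236, 238, 237, 237, 237, 236, 238, 236, 235, 244, 248, 247, 247, 247, 249, 251, 252, 251, 251, 250, 252, 253, 218, 232, 236, 237, 235, 237, 235, 234, 237, 237, 234, 236, 235, 236, 233, 238, 237, 236]
50 [237, 238, 237, 236, 236, 236, 237, 234, 235, 238, 238, 235, 235, 235, 240, 248, 247, 247, 247, 249, 251, 252, 252, 251, 250, 253, 252, 220, 229, 241, 236, 236, 236, 235, 236, 235, 236, 236, 235, 235, 236, 233, 236, 235, 234]
54 [235, 235, 239, 237, 236, 237, 237, 238, 238, 235, 236, 236, 238, 237, 241, 249, 248, 247, 247, 249, 250, 252, 252, 251, 251, 253, 251, 216, 232, 239, 238, 238, 236, 237, 234, 237, 236, 235, 237, 236, 237, 236, 235, 235, 236]
0.137 -128.43
0.137 -135.07
0.1497 -131.51
slide [7.3, -1.3, -0.0] turn [-0.0, 0.4, 48.3]
-- at [0.56  0.12  0.317]
slide [4.0, -4.0, 1.7] turn [-0.0, -0.0, 50.0]
-- at [0.52 0.08 0.3 ]
slide [0.4, -3.6, 5.0] turn [0.0, -0.0, 40.0]
-- at [0.49 0.06 0.25]
slide [-1.2, -1.2, 8.8] turn [-9.1, 23.9, 40.8]
-- at [0.478 0.048 0.162]
```

View pics/c3.png

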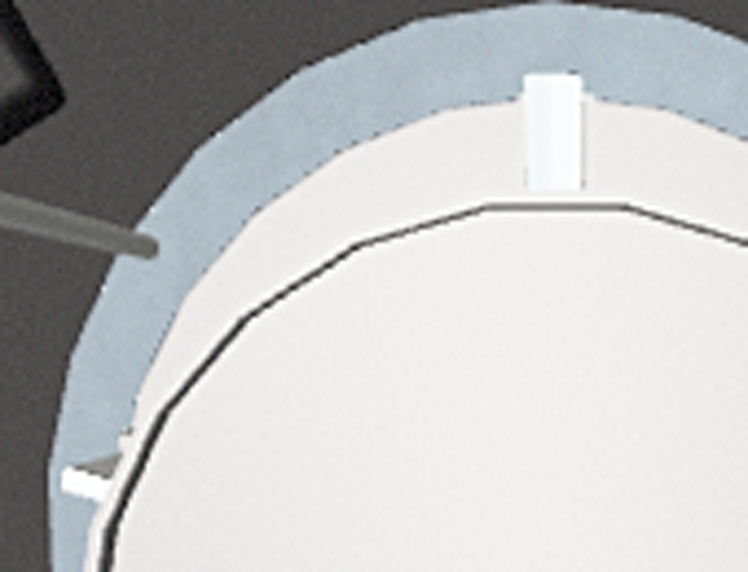

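The crop shows the radial drive top at (555,130): about 15.5 mm wide at 96 mm height, centred at -131.7 deg, outer end at about r=150 mm. The neighbour's top at (85,485) is much narrower, so the centred one is the thick drive. Now I swing the tool to the grasp standoff.

Call:
arm_command(gripper=[6, 6, 6, 6, 6], slide=[[1.5, -0.3, 0], [3, -0.5, 0], [4.5, -0.8, 0], [6, -1, 0], [7.3, -1.3, 0]], turn=[[0, 0, 9], [0, 0, 19], [0, 0, 29], [0, 0, 39], [0, 0, 48]])

```text
clock: 7.05
position: [0.5582, 0.1194, 0.3104]
tool_rot: [-3.141, 0.0, 3.141]
force: [-0.6, -0.4, 0.2]
grip_width: 0.0601
```

Call:
arm_command(gripper=[6, 6, 6, 6, 6], slide=[[0.8, -0.8, 0.3], [1.6, -1.6, 0.6], [2.4, -2.4, 1], [3.2, -3.2, 1.3], [4, -4, 1.7]], turn=[[0, 0, 10], [0, 0, 20], [0, 0, 30], [0, 0, 40], [0, 0, 50]])

```text
clock: 7.68
position: [0.5184, 0.0794, 0.2933]
tool_rot: [3.141, 0.0, 2.268]
force: [1.2, -0.4, -0.5]
grip_width: 0.0602
```

Call:
arm_command(gripper=[6, 6, 6, 6, 6], slide=[[0.1, -0.7, 0], [0.2, -1.4, 0], [0.3, -2.1, 1], [0.4, -2.9, 1.5], [0.4, -3.6, 2]], turn=[[0, 0, 8], [0, 0, 16], [0, 0, 24], [0, 0, 32], [0, 0, 40]])

```text
clock: 8.3
position: [0.4884, 0.0593, 0.2732]
tool_rot: [3.141, 0.0, 1.571]
force: [-0.1, -0.7, 0.6]
grip_width: 0.0599
```

```bash
python3 - <<'E'
from h import *
show()
rad=lambda r:np.array([.597,.183])+r*np.array([np.cos(np.radians(-131.5)),np.sin(np.radians(-131.5))])
plan([((*rad(.18),.20),vert(48.5,25)),((*rad(.174),.155),vert(48.5,25)),((*rad(.130),.060),vert(48.5,25))],[1,1,1])
E
```

```text
t 8.3 p [0.4884 0.0593 0.2732] eul [180.   0.  90.] q [-0.35  0.26  0.13  1.9  -0.04  0.99 -0.2 ] F [-0.1 -0.7  0.6] M [ 0.03 -0.03 -0.09] w 0.0599
slide [-1.1, -1.1, 7.3] turn [-9.0, 23.9, 40.8]
-- at [0.478 0.048 0.2  ]
slide [-1.4, 0.0, 4.3] turn [0.0, -0.0, -0.0]
-- at [0.482 0.053 0.155]
slide [-0.0, -0.0, 10.5] turn [0.0, 0.0, 0.0]
-- at [0.511 0.086 0.06 ]
```

Call:
arm_command(gripper=[5, 5, 5, 5, 5], slide=[[-0.2, -0.2, 1.5], [-0.4, -0.4, 3], [-0.7, -0.7, 4.5], [-0.9, -0.9, 6], [-1.1, -1.1, 7.3]], turn=[[-1.8, 4.8, 8], [-3.6, 9.6, 16], [-5.4, 14.4, 24.5], [-7.2, 19.1, 32.6], [-9.0, 23.9, 40.8]])

```text
clock: 8.93
position: [0.4777, 0.0479, 0.2001]
tool_rot: [-3.141, -0.438, 0.846]
force: [1.1, 1.3, 0.2]
grip_width: 0.0499
```

Call:
arm_command(gripper=[5, 5, 5], slide=[[-0.7, 0, 2.2], [-1.4, 0, 4.3], [-1.4, 0, 4.3]], turn=[[0, 0, 0], [0, 0, 0], [0, 0, 0]])

```text
clock: 9.3
position: [0.4807, 0.0524, 0.1545]
tool_rot: [-3.139, -0.435, 0.85]
force: [-0.4, 0.0, -0.2]
grip_width: 0.0503
```

```bash
python3 - <<'E'
from h import *
show()
rad=lambda r:np.array([.597,.183])+r*np.array([np.cos(np.radians(-131.6)),np.sin(np.radians(-131.6))])
plan([((*rad(.130),.060),vert(48.5,25))],[1])
im=snap("wrist","w4.png");M=vision.camera_model("wrist")
print(proj("wrist",[*rad(.15),.096],M),proj("wrist",[*rad(.117),.096],M))
E
```

```text
t 9.3 p [0.4807 0.0524 0.1545] eul [-179.8  -24.9   48.7] q [ 0.04  0.35 -0.07  2.27 -0.95  0.36  0.13] F [-0.4  0.  -0.2] M [-0.31  0.3   0.07] w 0.0503
slide [0.1, 0.1, 10.5] turn [-0.3, 0.1, 0.2]
-- at [0.511 0.086 0.06 ]
[256.71473053 207.21057308] [256.99395591 168.29378526]
```

View pics/w4.png

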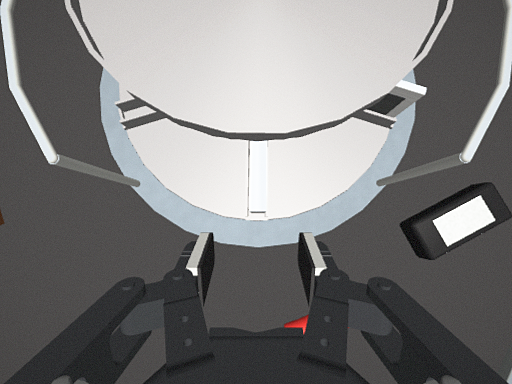

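The wrist view shows the drive at (258,140-210), centred between the fingers and within about 1 px of the prediction. Descending along the tool axis.

Call:
arm_command(gripper=[4, 4, 4, 4, 4], slide=[[0, 0, 2.5], [0.1, 0.1, 5], [0.1, 0.1, 7.5], [0.1, 0.1, 9.5], [0.1, 0.1, 10.5]], turn=[[0, 0, 0], [0, 0, 0], [0, 0, 0], [0, 0, 0], [0, 0, 0]])

```text
clock: 9.98
position: [0.5172, 0.0836, 0.068]
tool_rot: [-3.13, -0.428, 0.852]
force: [0.2, -0.9, 0.3]
grip_width: 0.0396
```

```bash
python3 - <<'E'
from h import *
show()
rad=lambda r:np.array([.597,.183])+r*np.array([np.cos(np.radians(-131.6)),np.sin(np.radians(-131.6))])
plan([((*rad(.130),.060),vert(48.5,25))],[1])
E
```

```text
t 9.97 p [0.5172 0.0836 0.068 ] eul [-179.4  -24.5   48.8] q [ 0.12  0.58 -0.27  2.22 -1.26  0.16  0.44] F [ 0.2 -0.9  0.3] M [-0.36  0.3  -0.  ] w 0.0396
slide [-0.6, -0.6, 0.6] turn [-0.8, 0.5, 0.3]
-- at [0.511 0.086 0.06 ]
```

The arm hit limits of joints 5 and 6 at 25° tilt. I reduce the lean to about 18°, which still clears the tray by about 8 mm at grasp radius 143 mm.

```bash
python3 - <<'E'
from h import *
rad=lambda r:np.array([.597,.183])+r*np.array([np.cos(np.radians(-131.6)),np.sin(np.radians(-131.6))])
plan([((*rad(.140),.072),vert(48.4,18)),((*rad(.137),.060),vert(48.4,18))],[1,1])
E
```

```text
slide [-1.0, -0.6, -0.9] turn [-0.8, -6.5, 0.4]
-- at [0.504 0.078 0.072]
slide [-0.1, 0.0, 1.2] turn [-0.0, 0.0, 0.0]
-- at [0.506 0.081 0.06 ]
```

Call:
arm_command(gripper=[4, 4, 4, 4], slide=[[-0.4, -0.2, -0.4], [-1.0, -0.6, -0.9], [-1.0, -0.6, -0.9], [-1.0, -0.6, -0.9]], turn=[[-0.3, -3, 0], [-0.8, -6.5, 0.4], [-0.8, -6.5, 0.4], [-0.8, -6.5, 0.4]])

```text
clock: 10.48
position: [0.5038, 0.078, 0.0722]
tool_rot: [-3.141, -0.316, 0.845]
force: [-0.0, 0.3, -1.1]
grip_width: 0.0401
```

```bash
python3 - <<'E'
from h import *
show()
rad=lambda r:np.array([.597,.183])+r*np.array([np.cos(np.radians(-131.6)),np.sin(np.radians(-131.6))])
plan([((*rad(.137),.060),vert(48.4,18))],[1])
E
```

```text
t 10.47 p [0.5038 0.078  0.0722] eul [-180.   -18.1   48.4] q [-0.2   0.55  0.07  2.21 -1.07  0.28  0.16] F [-0.   0.3 -1.1] M [-0.31  0.2  -0.07] w 0.0401
slide [-0.1, -0.0, 1.3] turn [-0.0, -0.1, 0.0]
-- at [0.506 0.081 0.06 ]
```

Call:
arm_command(gripper=[4, 4, 2.5, 1.0, 1.0], slide=[[-0.1, 0, 0.6], [-0.1, 0, 1.2], [-0.1, 0, 1.2], [-0.1, 0, 1.2], [-0.1, 0, 1.2]], turn=[[0, 0, 0], [0, 0, 0], [0, 0, 0], [0, 0, 0], [0, 0, 0]], force=50)

```text
clock: 11.1
position: [0.5053, 0.0796, 0.0601]
tool_rot: [-3.141, -0.314, 0.845]
force: [-0.1, 0.0, -0.7]
grip_width: 0.0145
```

Call:
arm_command(gripper=[1.0, 1.0], slide=[[0, 0, 0], [0, 0, 0]], turn=[[0, 0, 0], [0, 0, 0]])

```text
clock: 11.35
position: [0.5053, 0.0798, 0.0601]
tool_rot: [-3.141, -0.314, 0.845]
force: [0.5, -0.2, -0.1]
grip_width: 0.0145
```

```bash
python3 - <<'E'
from h import *
show()
p,r,s=pose()
d=np.array([np.cos(np.radians(-131.6)),np.sin(np.radians(-131.6)),0])
up=p+[0,0,.013]
plan([(up,r),(up+.04*d,r),(up+.075*d,r)],[1,1,1])
E
```

```text
t 11.35 p [0.5053 0.0798 0.0601] eul [-180.   -18.    48.4] q [-0.17  0.57  0.04  2.21 -1.1   0.25  0.19] F [ 0.5 -0.2 -0.1] M [-0.38  0.37 -0.02] w 0.0145
slide [0.4, -0.0, -1.2] turn [0.0, 0.0, 0.0]
-- at [0.505 0.08  0.073]
slide [-3.8, -0.0, -1.2] turn [0.0, 0.0, 0.0]
-- at [0.479 0.05  0.073]
slide [-3.3, -0.0, -1.1] turn [0.0, 0.0, 0.0]
-- at [0.455 0.024 0.073]
```

Call:
arm_command(gripper=[1.0, 1.0, 1.0, 1.0], slide=[[0.1, 0, -0.4], [0.3, 0, -0.9], [0.4, 0, -1.3], [0.4, 0, -1.3]], turn=[[0, 0, 0], [0, 0, 0], [0, 0, 0], [0, 0, 0]])

```text
clock: 11.85
position: [0.5054, 0.0797, 0.0741]
tool_rot: [3.141, -0.315, 0.845]
force: [-0.5, -0.1, -1.0]
grip_width: 0.0142
```

Call:
arm_command(gripper=[1.0, 1.0, 1.0, 1.0, 1.0], slide=[[-0.8, 0, -0.2], [-1.6, 0, -0.5], [-2.4, 0, -0.8], [-3.2, 0, -1.0], [-3.8, 0, -1.2]], turn=[[0, 0, 0], [0, 0, 0], [0, 0, 0], [0, 0, 0], [0, 0, 0]])

```text
clock: 12.48
position: [0.4783, 0.0492, 0.0733]
tool_rot: [-3.141, -0.314, 0.844]
force: [0.1, -0.2, -2.4]
grip_width: 0.0145
```

```bash
python3 - <<'E'
from h import *
show();im=snap("wrist","w5.png")
E
```

```text
t 12.47 p [0.4783 0.0492 0.0733] eul [-180.   -18.    48.4] q [-0.1   0.52  0.03  2.27 -1.1   0.26  0.26] F [ 0.1 -0.2 -2.4] M [-0.36  0.35  0.07] w 0.0145
```

View pics/w5.png

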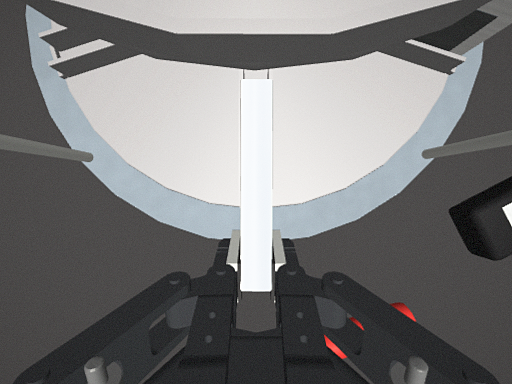

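The wrist view shows the drive gripped squarely, top from (257,80) to (257,291), nearly clear of the tray; the screwdriver's red handle is at (350,325). I'll measure the drive relative to the tool and plan the way out.

```bash
python3 - <<'E'
from h import *
show();p,r,s=pose();M=vision.camera_model("wrist")
h=np.array([np.cos(np.radians(48.4)),np.sin(np.radians(48.4))])
for u,v in[(257,80),(257,291),(241,180),(272,180)]:
    q=ray("wrist",u,v,.109,M); e=q[:2]-p[:2];print(q.round(4),"along",(e@h).round(4),"side",(e@[-h[1],h[0]]).round(4))
T=vision.camera_model("top")
for u,v in[(405,298),(385,340),(368,382)]: print("screwdriver",ray("top",u*.64,v*.64,.02,T).round(3))
up=p+[-.024,-.027,.03];dk=np.array([.5269,-.3059]);a=np.radians(19.2);x=np.array([np.cos(a),np.sin(a)])
way=[(up,r),((.46,-.06,.15),vert(42,18)),((.46,-.20,.17),vert(30,18)),((*(dk+x*(-.042)),.15),vert(19.2,18))]
plan(way,[1,1,1,1])
E
```

```text
t 12.53 p [0.4779 0.0486 0.0733] eul [-180.   -18.    48.3] q [-0.1   0.52  0.03  2.27 -1.1   0.26  0.26] F [-1.3 -1.5 -1.8] M [-0.51  0.34  0.02] w 0.0147
[0.5338 0.1114 0.109 ] along 0.0841 side -0.0001
[0.4683 0.0376 0.109 ] along -0.0147 side -0.0001
[0.4973 0.0816 0.109 ] along 0.0375 side 0.0074
[0.5081 0.0719 0.109 ] along 0.0375 side -0.0071
screwdriver [ 0.522 -0.093  0.02 ]
screwdriver [ 0.43  -0.051  0.02 ]
screwdriver [ 0.34  -0.016  0.02 ]
slide [-2.5, -0.0, -4.0] turn [0.0, 0.0, 0.0]
-- at [0.454 0.022 0.103]
slide [-4.0, 5.9, -6.2] turn [-2.0, 0.0, 6.0]
-- at [ 0.46 -0.06  0.15]
slide [-8.3, 10.4, -4.8] turn [-3.7, -0.0, 11.4]
-- at [ 0.46 -0.2   0.17]
slide [-4.1, 11.7, 0.8] turn [-3.3, -0.0, 10.3]
-- at [ 0.487 -0.32   0.15 ]
```

Call:
arm_command(gripper=[1.0, 1.0, 1.0, 1.0, 1.0], slide=[[-0.5, 0, -0.8], [-1.0, 0, -1.6], [-1.5, 0, -2.4], [-2.0, 0, -3.2], [-2.5, 0, -4.0]], turn=[[0, 0, 0], [0, 0, 0], [0, 0, 0], [0, 0, 0], [0, 0, 0]])

```text
clock: 13.15
position: [0.4544, 0.0224, 0.1041]
tool_rot: [-3.141, -0.314, 0.845]
force: [0.7, -0.2, -2.0]
grip_width: 0.0143
```

```bash
python3 - <<'E'
from h import *
show();p,r,s=pose()
dk=np.array([.5269,-.3059]);a=np.radians(19.2);x=np.array([np.cos(a),np.sin(a)])
way=[((.455,-.06,.135),vert(42,18)),((.46,-.20,.16),vert(30,18)),((*(dk+x*(-.042)),.15),vert(19.2,18))]
plan(way,[1,1,1])
E
```

```text
t 13.15 p [0.4544 0.0224 0.1041] eul [-180.   -18.    48.4] q [-0.12  0.43  0.13  2.31 -1.01  0.34  0.22] F [ 0.7 -0.2 -2. ] M [-0.36  0.3   0.01] w 0.0143
slide [-4.9, 5.5, -4.8] turn [-2.0, -0.0, 6.1]
-- at [ 0.455 -0.06   0.135]
slide [-7.8, 10.7, -5.2] turn [-3.7, -0.0, 11.4]
-- at [ 0.46 -0.2   0.16]
slide [-3.8, 11.7, -0.2] turn [-3.3, -0.0, 10.3]
-- at [ 0.487 -0.32   0.15 ]
```

Call:
arm_command(gripper=[1.0, 1.0, 1.0, 1.0, 1.0], slide=[[-1, 1.1, -1], [-2, 2.2, -2], [-3, 3.3, -3], [-4, 4.4, -4], [-4.9, 5.5, -4.8]], turn=[[-0.4, 0, 1.2], [-0.8, 0, 2.4], [-1.2, 0, 3.6], [-1.6, 0, 4.9], [-2, 0, 6.1]])

```text
clock: 13.78
position: [0.4551, -0.061, 0.1346]
tool_rot: [3.142, -0.314, 0.731]
force: [-0.2, 0.5, -1.2]
grip_width: 0.0143
```

Call:
arm_command(gripper=[1.0, 1.0, 1.0, 1.0, 1.0], slide=[[-1.6, 2.1, -1], [-3.1, 4.3, -2.1], [-4.7, 6.4, -3.1], [-6.2, 8.6, -4.2], [-7.8, 10.7, -5.2]], turn=[[-0.7, 0, 2.3], [-1.5, 0, 4.6], [-2.2, 0, 6.8], [-3, 0, 9.1], [-3.7, 0, 11.4]])

```text
clock: 14.4
position: [0.4597, -0.2016, 0.1599]
tool_rot: [3.142, -0.314, 0.521]
force: [-0.8, 0.7, -1.1]
grip_width: 0.0146
```

Call:
arm_command(gripper=[1.0, 1.0, 1.0, 1.0, 1.0], slide=[[-0.8, 2.3, 0], [-1.5, 4.7, 0], [-2.3, 7, -0.1], [-3.1, 9.4, -0.2], [-3.8, 11.7, -0.2]], turn=[[-0.7, 0, 2.1], [-1.3, 0, 4.1], [-2, 0, 6.2], [-2.6, 0, 8.2], [-3.3, 0, 10.3]])

```text
clock: 15.02
position: [0.4865, -0.3209, 0.1492]
tool_rot: [-3.14, -0.314, 0.332]
force: [0.4, 0.2, -2.6]
grip_width: 0.0147
```

```bash
python3 - <<'E'
from h import *
show();im=snap("wrist","w6.png");s=snap("side","s6.png")
cv2.imwrite("pics/s6c.png",cv2.resize(s[180:330,220:380],None,fx=4,fy=4,interpolation=cv2.INTER_CUBIC))
E
```

```text
t 15.03 p [ 0.4865 -0.3209  0.1492] eul [-179.9  -18.    19. ] q [ 0.28  0.56  0.48  1.96 -0.87  0.69  0.12] F [ 0.4  0.2 -2.6] M [-0.15  0.45 -0.07] w 0.0147
```

View pics/w6.png

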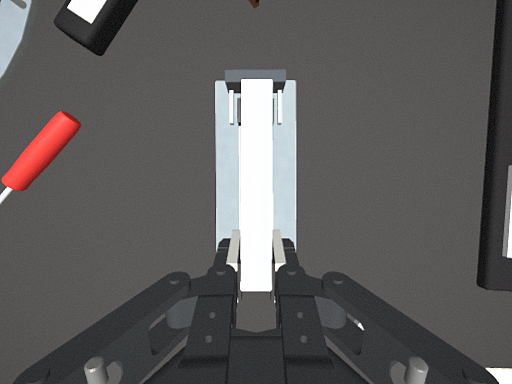

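The wrist view shows the drive above the dock, aligned: plate edges at columns 216 and 297, drive centred at 257, block at (256,75). I'll measure the dock's centre line and heading from the plate edges and rails.

```bash
python3 - <<'E'
from h import *
im=cv2.imread("pics/w6.png");M=vision.camera_model("wrist");show();p,r,s=pose()
hsv=cv2.cvtColor(im,cv2.COLOR_BGR2HSV).astype(int)
b=(abs(hsv[...,0]-104)<10)&(hsv[...,1]>15)&(hsv[...,2]>100)
L=[];Rr=[]
for v in range(90,225,3):
    c=np.where(b[v,190:320])[0]+190
    if len(c): L.append(ray("wrist",c.min()-.5,v,.014,M)[:2]);Rr.append(ray("wrist",c.max()+.5,v,.014,M)[:2])
L,Rr=np.array(L),np.array(Rr)
def fit(P):
    q=np.polyfit(P[:,0],P[:,1],1);return q,np.abs(np.polyval(q,P[:,0])-P[:,1]).max()
(ql,el),(qr,er)=fit(L),fit(Rr);print("res",el,er,"ang",np.degrees(np.arctan([ql[0],qr[0]])))
qm=(ql+qr)/2;print("width",(ql[1]-qr[1]+ (ql[0]-qr[0])*.55)*np.cos(np.arctan(qm[0])))
a=np.arctan(qm[0]);n=np.array([-np.sin(a),np.cos(a)])
for P in(np.array([.5269,-.3059]),p[:2]): print("offset left of centre line (mm)",1e3*((P-[0,qm[1]])@n),)
# row intensities for rails and block
for v in(100,110,118): print(v,im[v,222:292].mean(1).astype(int).tolist())
print("col 222",im[60:100,228].mean(1).astype(int).tolist())
for v in (69,83,90): 
    q=ray("wrist",256,v,.045,M);print(v,q.round(4), ((q[:2]-p[:2])@[np.cos(a),np.sin(a)]).round(4))
far=ray("wrist",222,81,.014,M);print("plate far edge at col222 v81 along from nominal centre",((far[:2]-[.5269,-.3059])@[np.cos(a),np.sin(a)]).round(4))
E
```

```text
t 15.12 p [ 0.4864 -0.322   0.1491] eul [-180.   -17.9   19. ] q [ 0.28  0.56  0.48  1.96 -0.87  0.69  0.12] F [-0.   0.7 -1.5] M [-0.1   0.42 -0.01] w 0.0145
res 0.0008588346098797883 0.001149235392777781 ang [19.46205276 19.2099467 ]
width 0.08711124116459334
offset left of centre line (mm) 0.791481114337772
offset left of centre line (mm) -0.9891511669200548
100 [210, 210, 211, 212, 212, 213, 208, 241, 249, 250, 255, 184, 195, 221, 231, 130, 101, 109, 73, 255, 255, 255, 254, 254, 254, 254, 254, 254, 254, 254, 254, 254, 254, 254, 254, 254, 254, 254, 254, 253, 253, 253, 254, 254, 254, 254, 254, 254, 255, 255, 211, 93, 202, 226, 217, 159, 249, 252, 251, 242, 222, 213, 215, 217, 217, 213, 215, 215, 213, 215]
110 [214, 215, 215, 216, 214, 212, 211, 241, 250, 251, 255, 179, 200, 221, 232, 121, 112, 120, 85, 255, 255, 255, 254, 254, 254, 254, 254, 254, 254, 254, 254, 254, 254, 254, 254, 254, 254, 254, 254, 254, 254, 253, 254, 253, 254, 254, 254, 254, 255, 255, 210, 93, 202, 220, 222, 143, 249, 253, 251, 242, 222, 215, 211, 215, 211, 213, 212, 214, 215, 212]
118 [212, 211, 213, 212, 213, 213, 208, 241, 250, 251, 255, 182, 191, 217, 221, 142, 129, 125, 98, 255, 255, 255, 254, 254, 254, 254, 254, 254, 254, 254, 254, 254, 254, 254, 254, 254, 254, 254, 254, 254, 254, 254, 253, 253, 254, 254, 254, 254, 255, 255, 211, 95, 204, 220, 219, 143, 249, 253, 251, 249, 225, 214, 216, 217, 217, 217, 216, 216, 215, 213]
col 222 [89, 89, 85, 87, 90, 89, 88, 91, 86, 92, 116, 123, 123, 118, 122, 118, 120, 118, 122, 117, 127, 117, 69, 55, 47, 50, 49, 42, 45, 25, 54, 50, 83, 160, 204, 208, 210, 207, 209, 208]
69 [ 0.6283 -0.2726  0.045 ] 0.1503
83 [ 0.6153 -0.2771  0.045 ] 0.1365
90 [ 0.6088 -0.2793  0.045 ] 0.1296
plate far edge at col222 v81 along from nominal centre 0.1074
```

View pics/s6c.png

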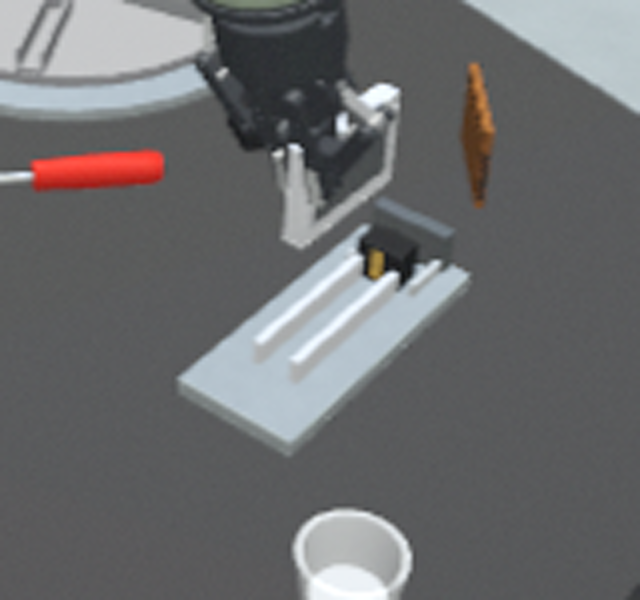

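```bash
python3 - <<'E'
from h import *
M=vision.camera_model("wrist");p,r,s=pose();a=np.radians(19.3);x=np.array([np.cos(a),np.sin(a)]);n=np.array([-x[1],x[0]])
for v in(100,118):
    l,q=[ray("wrist",u,v,.032,M)[:2] for u in(229,282)]
    print("rail outer span",((l-q)@n).round(4),"mid left of TCP mm",1e3*(((l+q)/2-p[:2])@n).round(4))
d=[ray("wrist",u,110,.185,M)[:2] for u in(240.7,272.3)];print("drive thick",((d[0]-d[1])@n).round(4),"mid vs TCP",1e3*(((d[0]+d[1])/2-p[:2])@n).round(4))
print(proj("wrist",[*(np.array([.5269,-.3059])+x*-.065),.032],M),proj("wrist",[*(np.array([.5269,-.3059])+x*.11),.014],M))
C=np.array([.5269,-.3059])-n*.0004
print("tcp dock x,y now",((p[:2]-C)@x).round(4),((p[:2]-C)@n).round(4))
P=C+x*(-.041)  # drive centre at about -6 mm
plan([((*P,.085),vert(19.3,18)),((*P,.056),vert(19.3,18))],[1,1])
E
```

```text
rail outer span 0.055 mid left of TCP mm 0.4
rail outer span 0.055 mid left of TCP mm 0.5
drive thick 0.0147 mid vs TCP -0.1
[254.78553173 239.91079661] [254.12568638  78.407917  ]
tcp dock x,y now -0.0435 -0.0014
slide [-1.7, -0.1, 6.2] turn [0.1, 0.1, -0.3]
-- at [ 0.488 -0.32   0.085]
slide [-0.9, -0.0, 2.8] turn [0.0, 0.0, 0.0]
-- at [ 0.488 -0.32   0.056]
```

Call:
arm_command(gripper=[1.0, 1.0, 1.0, 1.0, 1.0], slide=[[-0.3, -0.07, 1.3], [-0.7, -0.07, 2.6], [-1.0, -0.07, 3.9], [-1.4, -0.07, 5.2], [-1.7, -0.07, 6.2]], turn=[[0, 0, -0.3], [0, 0, -0.3], [0, 0, -0.3], [0, 0, -0.3], [0, 0, -0.3]])

```text
clock: 15.75
position: [0.4887, -0.3175, 0.0843]
tool_rot: [3.141, -0.314, 0.34]
force: [1.1, -0.7, -1.7]
grip_width: 0.0147
```

```bash
python3 - <<'E'
from h import *
im=snap("wrist","w7.png");show()
cv2.imwrite("pics/w7c.png",cv2.resize(im[50:270,180:340],None,fx=2.7,fy=2.7,interpolation=cv2.INTER_CUBIC))
p,r,s=pose();M=vision.camera_model("wrist");a=np.radians(19.3);x=np.array([np.cos(a),np.sin(a)]);C=np.array([.5269,-.3059])
for z in(.014,.045):
    for X in(.055,.067): print(z,X,proj("wrist",[*(C+x*X),z],M).round(1))
plan([((p[0],p[1],.055),r),((p[0],p[1],.049),r)],[1,1])
E
```

```text
t 15.8 p [ 0.4884 -0.3173  0.0834] eul [-180.   -17.9   19.5] q [ 0.35  0.65  0.37  1.99 -1.    0.58  0.27] F [-0.8  1.6 -3.3] M [-0.09  0.57  0.06] w 0.0144
0.014 0.055 [259.3 115.7]
0.014 0.067 [259.4 101.7]
0.045 0.055 [259.8 104.6]
0.045 0.067 [259.9  88.4]
slide [-0.9, 0.0, 2.7] turn [0.0, 0.0, 0.0]
-- at [ 0.488 -0.317  0.055]
slide [-0.2, 0.0, 0.6] turn [0.0, 0.0, 0.0]
-- at [ 0.488 -0.317  0.049]
```

View pics/w7c.png

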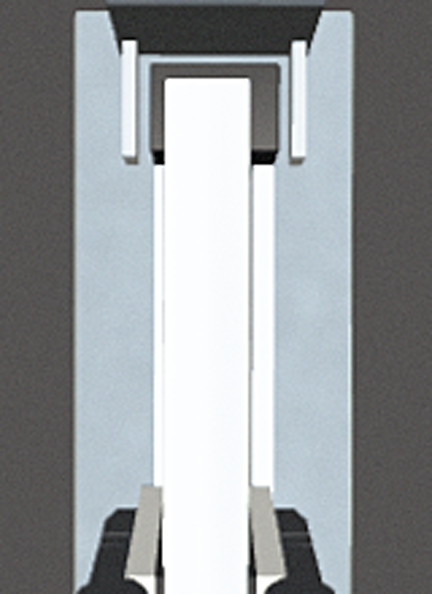

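The crop shows the drive at column 206 with rails at 153–274 (mid 213.5). Allowing for depth, the drive sits about 2–3 mm left of the channel centre, with heading aligned. I'll quantify this and correct.

```bash
python3 - <<'E'
from h import *
im=snap("wrist","w8.png");p,r,s=pose();M=vision.camera_model("wrist");show()
a=np.radians(19.3);x=np.array([np.cos(a),np.sin(a)]);n=np.array([-x[1],x[0]])
g=im.mean(2)
def edges(v,lo,hi):
    d=np.diff(g[v,lo:hi]);return [(lo+i,int(d[i])) for i in np.where(abs(d)>14)[0]]
for v in(140,180): print(v,edges(v,200,320))
for v,l,q,z in[(140,180+74/2.7,180+352/2.7,.014),(140,180+153.5/2.7,180+274/2.7,.032),(180,180+153.5/2.7,180+273/2.7,.032),(140,180+163/2.7,180+250/2.7,.119),(105,180+151/2.7,180+279/2.7,.045)]:
    A,B=[ray("wrist",u,v,z,M)[:2] for u in(l,q)];print("span",((A-B)@n).round(4),"mid left of TCP mm",(1e3*(((A+B)/2-p[:2])@n)).round(2))
t=ray("wrist",257,50+77/2.7,.119,M);b=ray("wrist",240,50+63/2.7,.045,M);f=ray("wrist",238,50+152/2.7,.045,M)
for q in(t,b,f): print("along from TCP",((q[:2]-p[:2])@x).round(4))
E
```

```text
t 15.85 p [ 0.4884 -0.3174  0.0842] eul [-180.   -17.9   19.5] q [ 0.35  0.65  0.37  1.99 -1.    0.58  0.26] F [-0.1 -0.6 -0.9] M [-0.13  0.51  0.06] w 0.0147
140 [(np.int64(206), -25), (np.int64(207), 130), (np.int64(208), 18), (np.int64(236), 37), (np.int64(271), -30), (np.int64(272), -120), (np.int64(273), 150), (np.int64(281), -26), (np.int64(282), -20), (np.int64(309), 22), (np.int64(310), -104), (np.int64(311), -49)]
180 [(np.int64(207), 125), (np.int64(208), 19), (np.int64(236), 37), (np.int64(271), -26), (np.int64(272), -112), (np.int64(273), 139), (np.int64(281), -31), (np.int64(282), -15), (np.int64(310), -89), (np.int64(311), -55)]
span 0.0889 mid left of TCP mm -1.74
span 0.0355 mid left of TCP mm -1.8
span 0.0353 mid left of TCP mm -1.78
span 0.0152 mid left of TCP mm 0.39
span 0.0354 mid left of TCP mm -1.9
along from TCP 0.0849
along from TCP 0.1185
along from TCP 0.094
```

Call:
arm_command(gripper=[1.0, 1.0, 1.0, 1.0, 1.0], slide=[[0, 0.22, 0], [-0.2, 0.22, 0.7], [-0.5, 0.22, 1.4], [-0.7, 0.22, 2.1], [-0.9, 0.22, 2.7]], turn=[[0, 0, 0.2], [0, 0, 0.2], [0, 0, 0.2], [0, 0, 0.2], [0, 0, 0.2]])

```text
clock: 16.48
position: [0.4893, -0.3198, 0.0563]
tool_rot: [-3.141, -0.314, 0.336]
force: [1.1, 0.1, -1.7]
grip_width: 0.0144
```

Call:
arm_command(gripper=[1.0, 1.0, 1.0], slide=[[-0.1, 0, 0.3], [-0.2, 0, 0.6], [-0.2, 0, 0.6]], turn=[[0, 0, 0], [0, 0, 0], [0, 0, 0]])

```text
clock: 16.85
position: [0.4893, -0.3198, 0.0505]
tool_rot: [-3.141, -0.314, 0.337]
force: [0.2, 0.2, -0.9]
grip_width: 0.0141
```

```bash
python3 - <<'E'
from h import *
show();p,r,s=pose();im=snap("wrist","w9.png");M=vision.camera_model("wrist")
a=np.radians(19.3);x=np.array([np.cos(a),np.sin(a)]);n=np.array([-x[1],x[0]]);g=im.mean(2)
for v in(140,180):
    d=np.diff(g[v,190:330]);print(v,[(190+int(i),int(d[i])) for i in np.where(abs(d)>14)[0]])
d=np.diff(g[60:140,225:285:12],axis=0)
for k in range(5): print("col",225+12*k,[(60+int(i),int(d[i,k])) for i in np.where(abs(d[:,k])>20)[0]])
E
```

```text
t 16.85 p [ 0.4893 -0.3198  0.0505] eul [-180.   -18.    19.3] q [ 0.4   0.7   0.3   2.   -1.06  0.52  0.34] F [ 0.2  0.2 -0.9] M [-0.15  0.46  0.01] w 0.0141
140 [(194, -16), (195, 111), (228, 17), (229, 56), (238, -102), (239, -33), (240, 143), (271, -110), (272, 91), (281, -54), (282, -23), (314, 20), (315, -83), (316, -46)]
180 [(194, -22), (195, 106), (196, 20), (228, 17), (229, 58), (238, -104), (240, 105), (271, -111), (272, 92), (281, -52), (282, -19), (314, 18), (315, -75), (316, -50)]
col 225 []
col 237 [(87, -30), (88, -35), (89, -26), (95, 203), (96, 51)]
col 249 [(78, 192)]
col 261 [(77, -24), (78, 192)]
col 273 [(87, -29), (88, -30), (95, 167), (96, 70)]
```

The drive is centred (rail mid 255.3, drive mid 255.8). Lower it to the floor, then push forward gently.

Call:
arm_command(gripper=[1.0, 1.0, 1.0], slide=[[0, 0, 0.1], [-0.1, 0, 0.2], [-0.1, 0, 0.2]], turn=[[0, 0, 0], [0, 0, 0], [0, 0, 0]])

```text
clock: 17.27
position: [0.489, -0.32, 0.0484]
tool_rot: [-3.141, -0.314, 0.336]
force: [0.5, 0.4, -2.3]
grip_width: 0.0145
```

Call:
arm_command(gripper=[1.0, 1.0, 1.0, 1.0, 1.0], slide=[[0.2, 0, 0.06], [0.4, 0, 0.13], [0.6, 0, 0.2], [0.8, 0, 0.26], [0.9, 0, 0.29]], turn=[[0, 0, 0], [0, 0, 0], [0, 0, 0], [0, 0, 0], [0, 0, 0]])

```text
clock: 17.9
position: [0.4981, -0.3168, 0.0484]
tool_rot: [-3.141, -0.314, 0.337]
force: [-0.3, 0.5, -0.8]
grip_width: 0.0141
```

Call:
arm_command(gripper=[1.0, 1.0, 1.0, 1.0, 1.0], slide=[[0.15, 0, 0.05], [0.3, 0, 0.1], [0.45, 0, 0.15], [0.6, 0, 0.2], [0.6, 0, 0.2]], turn=[[0, 0, 0], [0, 0, 0], [0, 0, 0], [0, 0, 0], [0, 0, 0]])

```text
clock: 18.52
position: [0.5035, -0.315, 0.0483]
tool_rot: [-3.141, -0.313, 0.336]
force: [-6.3, -1.1, 0.6]
grip_width: 0.0144
```

```bash
python3 -c "
from h import *
show()"
```

```text
t 18.52 p [ 0.5035 -0.315   0.0483] eul [-180.   -18.    19.3] q [ 0.38  0.72  0.31  1.98 -1.06  0.52  0.31] F [-6.3 -1.1  0.6] M [-0.32  1.14  0.13] w 0.0144
```

Call:
arm_command(gripper=[1.0, 1.0, 1.0, 1.0], slide=[[0.1, 0, 0.03], [0.2, 0, 0.06], [0.3, 0, 0.1], [0.3, 0, 0.1]], turn=[[0, 0, 0], [0, 0, 0], [0, 0, 0], [0, 0, 0]])

```text
clock: 19.02
position: [0.5065, -0.314, 0.0483]
tool_rot: [-3.141, -0.313, 0.336]
force: [-4.6, -1.2, 1.6]
grip_width: 0.0146
```

Call:
arm_command(gripper=[1.0, 1.0, 1.0], slide=[[0.1, 0, 0.03], [0.2, 0, 0.06], [0.2, 0, 0.06]], turn=[[0, 0, 0], [0, 0, 0], [0, 0, 0]])

```text
clock: 19.4
position: [0.5084, -0.3133, 0.0483]
tool_rot: [-3.141, -0.313, 0.336]
force: [-4.9, -0.7, 1.5]
grip_width: 0.0147
```

```bash
python3 - <<'E'
from h import *
show();im=snap("wrist","w10.png");g=im.mean(2);M=vision.camera_model("wrist")
d=np.diff(g[60:140,225:285:12],axis=0)
for k in range(5): print("col",225+12*k,[(60+int(i),int(d[i,k])) for i in np.where(abs(d[:,k])>20)[0]])
E
```

```text
t 19.4 p [ 0.5084 -0.3133  0.0483] eul [-180.   -18.    19.3] q [ 0.37  0.72  0.31  1.97 -1.06  0.52  0.3 ] F [-4.9 -0.7  1.5] M [-0.27  1.28  0.07] w 0.0147
col 225 [(75, 114), (76, 49)]
col 237 [(64, 33), (102, -26), (103, -39), (109, 20), (116, 173), (124, 25), (125, 57)]
col 249 [(64, 34), (77, -26), (78, 203)]
col 261 [(64, 25), (77, -20), (78, 195)]
col 273 [(64, 30), (102, -28), (103, -52), (116, 142), (124, 29), (125, 45)]
```

Call:
arm_command(gripper=[1.0, 1.0], slide=[[0.1, 0, 0.03], [0.1, 0, 0.03]], turn=[[0, 0, 0], [0, 0, 0]])

```text
clock: 19.7
position: [0.5094, -0.3129, 0.0483]
tool_rot: [-3.141, -0.313, 0.336]
force: [-6.0, -0.9, 0.7]
grip_width: 0.0145
```

Call:
arm_command(gripper=[1.0, 1.0], slide=[[0.1, 0, 0.03], [0.1, 0, 0.03]], turn=[[0, 0, 0], [0, 0, 0]])

```text
clock: 19.95
position: [0.5103, -0.3126, 0.0483]
tool_rot: [-3.141, -0.313, 0.336]
force: [-5.6, -0.9, 0.8]
grip_width: 0.0145
```

Call:
arm_command(gripper=[1.0, 1.0], slide=[[0.1, 0, 0.03], [0.1, 0, 0.03]], turn=[[0, 0, 0], [0, 0, 0]])

```text
clock: 20.2
position: [0.5105, -0.3127, 0.0483]
tool_rot: [-3.141, -0.312, 0.335]
force: [-11.6, -2.9, 2.9]
grip_width: 0.0146
```

Call:
arm_command(gripper=[1.0, 1.0], slide=[[0.1, 0, 0.03], [0.1, 0, 0.03]], turn=[[0, 0, 0], [0, 0, 0]])

```text
clock: 20.45
position: [0.5106, -0.3128, 0.0482]
tool_rot: [-3.141, -0.311, 0.335]
force: [-18.4, -2.4, 7.8]
grip_width: 0.0144
```

The stop is felt: position stalls while force rises to 18 N. I unload it, release and back out along the tool axis.

Call:
arm_command(gripper=[1.0, 1.0, 3.5, 4.5, 4.5], slide=[[-0.15, 0, -0.05], [-0.15, 0, -0.05], [-0.15, 0, -0.05], [-0.15, 0, -0.05], [-0.15, 0, -0.05]], turn=[[0, 0, 0], [0, 0, 0], [0, 0, 0], [0, 0, 0], [0, 0, 0]])

```text
clock: 21.08
position: [0.5116, -0.312, 0.0486]
tool_rot: [-3.141, -0.314, 0.337]
force: [0.0, -1.1, 0.3]
grip_width: 0.0451
```

Call:
arm_command(gripper=[4.5, 4.5, 4.5, 4.5, 4.5], slide=[[0, 0, -1.5], [0, 0, -4], [0, 0, -7], [0, 0, -10], [0, 0, -13]], turn=[[0, 0, 0], [0, 0, 0], [0, 0, 0], [0, 0, 0], [0, 0, 0]])

```text
clock: 21.7
position: [0.4728, -0.3257, 0.174]
tool_rot: [-3.141, -0.314, 0.336]
force: [-0.1, 1.0, 1.6]
grip_width: 0.0447
```

```bash
python3 - <<'E'
from h import *
show();w=snap("wrist","w11.png");M=vision.camera_model("wrist");s=snap("side","s11.png");t=snap("top","t11.png")
A=cv2.resize(w,(400,300));B=cv2.resize(s[90:330,140:360],(400,436));T=cv2.resize(t[90:250,100:400],(400,213))
o=np.zeros((600,800,3),np.uint8);o[:300,:400]=A;o[300:513,:400]=T;o[:436,400:]=B;cv2.imwrite("pics/fin.png",o)
a=np.radians(19.3);x=np.array([np.cos(a),np.sin(a)]);n=np.array([-x[1],x[0]]);g=w.mean(2)
C=np.array([.5269,-.3059])-.0008*n
for X,z in((-.033,.084),(.067,.084),(.067,.045),(-.065,.032)): print(X,z,proj("wrist",[*(C+x*X),z],M).round(1))
E
```

```text
t 21.7 p [ 0.4728 -0.3257  0.174 ] eul [-180.   -18.    19.3] q [ 0.27  0.51  0.52  1.96 -0.82  0.74  0.1 ] F [-0.1  1.   1.6] M [-0.09  0.26 -0.01] w 0.0447
-0.033 0.084 [254.6 196.1]
0.067 0.084 [254.4  90.8]
0.067 0.045 [254.5 103.7]
-0.065 0.032 [254.7 222.5]
```

View pics/fin.png

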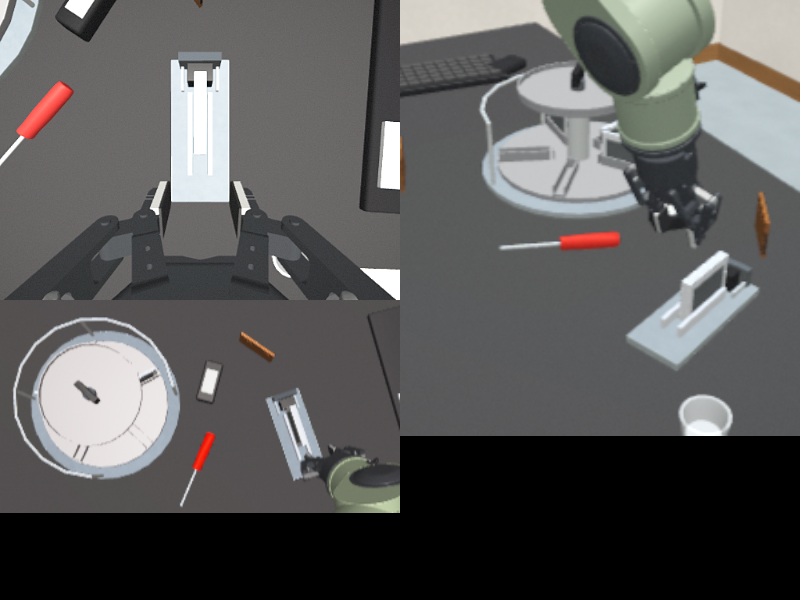

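The final views show the drive upright between the rails against the pushed-back block: wrist panel (200,112), side panel (705,285). The gripper is clear, and the charger, screwdriver and cup are in place. One numeric check, then I hand in.

```bash
python3 - <<'E'
from h import *
w=snap("wrist","w12.png");p,r,s=pose();M=vision.camera_model("wrist");g=w.mean(2)
a=np.radians(19.3);x=np.array([np.cos(a),np.sin(a)]);n=np.array([-x[1],x[0]]);C=np.array([.5269,-.3059])-.0008*n
loc=lambda u,v,z:(lambda q:(1e3*np.array([(q-C)@x,(q-C)@n])).round(1))(ray("wrist",u,v,z,M)[:2])
for v in(140,180):
    d=np.diff(g[v,210:300]);e=[(210+int(i),int(d[i])) for i in np.where(abs(d)>14)[0]];print(v,e)
    e=[i for i,_ in e]; print("plate",loc(e[0]+1,v,.014),loc(e[-1]+1,v,.014))
d=np.diff(g[60:230,256]);print([(60+int(i),int(d[i])) for i in np.where(abs(d)>20)[0]])
print("drive top front/near",loc(256,90.5,.084),loc(256,198,.084)); show()
for n_,u,v in(("cup",592,357),("scr",405,298)):
    A,B=[cv2.imread(f"pics/{f}.png")[int(v*.64)-14:int(v*.64)+14,int(u*.64)-14:int(u*.64)+14].astype(int) for f in("top0","t11")];print(n_,abs(A-B).mean().round(1))
E
```

```text
140 [(216, -40), (217, 186), (238, 21), (245, -20), (246, 31), (263, -54), (264, 55), (291, -109), (292, -56), (293, 22)]
plate [33.4 47.1] [ 33.5 -45.1]
180 [(216, -17), (217, 155), (245, -21), (246, 32), (263, -33), (264, 36), (291, -107), (292, -58), (293, 19)]
plate [-14.5  47.1] [-14.4 -45.2]
[(66, 37), (77, -45), (78, -36), (81, 75), (90, -20), (91, 151)]
drive top front/near [67.2  0.4] [-33.2   0.4]
t 21.9 p [ 0.4735 -0.3255  0.1731] eul [180.  -18.   19.3] q [ 0.27  0.51  0.52  1.96 -0.83  0.73  0.11] F [ 0.7 -0.2 -0.6] M [-0.07  0.29  0.02] w 0.0451
cup 67.4
scr 2.0
```

```bash
python3 -c "
from h import *
print(job_done())"
```

```text
the job is handed in; nothing more can be done
None
```

The job is handed in at about 22 s of the 67 s allowed, with the thick drive standing in the dock. I turned the carousel about 156° by its knob, so the thick drive's bay faced the guard opening to within about 0.5°. I then took the drive out from under the tray, lowered it between the rails and slid it home gently. The push took about 6 N until the stop, where it rose to 18 N. Then I let go and backed off.

Last checks:
- **Drive position:** its top measures x = -33 to +67 mm in the dock frame, so the centre is at the nominal +17 mm. It is within about 1 mm of the centre line and looks upright in the side view.
- **Connector block:** judged fully back from the stall at the stop and the drive's front at +67 mm. I did not measure its travel separately.
- **Other items:** the screwdriver, charger and cup look undisturbed. The top-view comparison for the cup disagreed because the arm was in front of it, but the side view shows the cup where it started.
- **Other drives:** after the turn they are partly hidden under the tray, so I checked them only where they can be seen.
- **One deviation:** the planned 25° lean for the grasp ran joints 5 and 6 into their limits, so I gripped the drive at 18°, which still cleared the tray.

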